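Load a culture flask into the live-cell chamber

TASK

Slide the chamber's amber window fully open by its blue grip, lift the blue-capped flask in and lay it gently, flat on the dark plate inside, without dropping it, then let go and slide the window fully shut. Leave the orange-capped flask and everything else on the bench where it is.

Things in the scene. Friction and masses are not known exactly. Their poses are not given: they have to be found in the camera images.
- chamber: white box fixed to the bench, 200 (x) x 360 (y) x 84 mm high, walls 8 mm. Origin: centre of underside; x away from the robot, z up; place and yaw vary. Dark inner floor 20 mm above the bench. A grey roof covers y = -172 to +10 mm, the amber sliding window the rest when shut. Window fully open: clear mouth x = -90 to +90, y = +18 to +172 mm, rim 84 mm above the bench.
- plate (a point): point on the chamber's dark inner floor (20 mm above the bench), under the middle of the open mouth, at x = 0, y = +95 mm in the chamber's frame; its axes are the chamber's.
- window (a joint): travel of the sliding window in m: 0 = shut against its stop, 0.155 = fully open; it grows as the window slides along the chamber's -y, over the grey roof. Starts shut or a little ajar. It stays where it is left; sliding takes about 2 N plus 6 N per m/s.
- window_grip (a point): middle of the blue upright grip at the window's centre: 64 mm along the chamber's x, 16 mm thick along its y (pinch it across this), standing 38 mm above the pane. This point is 104 mm, the grip's top 122 mm and the pane's top 84 mm above the bench. It moves with the window; its axes are the chamber's.
- flask_blue: culture flask lying flat: clear box 80 long x 44 wide x 30 mm high, neck and blue screw cap 23 mm across at one end (106 long in all); 80 g. Origin: centre of the box's underside; x along its length to the cap, y across its width, z up. The one to load; on the bench left of the chamber, cap roughly to the left (+y). The two flasks may change places.
- flask_orange: culture flask lying flat: clear box 80 long x 44 wide x 30 mm high, neck and orange screw cap 23 mm across at one end (106 long in all); 80 g. Origin: centre of the box's underside; x along its length to the cap, y across its width, z up. To be left alone.
- tip_box: grey pipette-tip box with clear lid, 87 x 122 x 67 mm, origin centre of underside; bystander
- dish_stack: stack of three round dishes (one piece), 58 mm across, 44 mm high, origin centre of underside; bystander
- timer: white bench timer, 60 x 70 x 22 mm, origin centre of underside; bystander
- scraper: thin white cell scraper with a blue end, 175 x 24 x 8 mm, lying along its x, origin on its underside; bystander
- media_bottle: empty glass jar with blue cap, 64 mm across, 110 mm high, origin centre of underside; bystander
- spray_bottle: white trigger bottle, 72 mm across, 185 mm high, origin centre of underside; bystander
Not all that is in view belongs to the job. What is shaped like the flask_blue but red is not meant.

How it is judged:
By the outcome, as a careful person would: the job done as asked, in the order asked, and still so for the second after the job is handed in, with the robot touching nothing.
It also fails if it takes over 67 s, if anything falls off the work surface, if the arm or the gripper's body presses on something with over 40 N, if the wrist force passes 120 N, or if a joint passes its speed limit or range.

ROBOT

A 7-joint arm with a two-finger parallel gripper is mounted at the origin on the work surface. World frame = base frame: x ahead of the robot, y to its left, z up, the work surface at z = 0. Lengths are in mm, angles in rad, forces in N, time in s.
With the tool pointing down it reaches from about 400 to 850 mm from the base axis. Payload 6.9 kg.
Tool frame: the origin (TCP) lies between the finger pads; the fingertips stand tip_extent ahead of it and the grasp point (between the pads) lies 11 mm behind it (tip_extent is the distance from the TCP to the fingertips, in mm); z points along the fingers, y is the line along which they close (so a half turn about z gives the same grasp; the last joint's range is limited). The gripper opens to 85 mm and grips with 20 to 120 N. Pads are 22 mm wide; open, the fingers measure 114 mm over their backs; the gripper's body (76 mm by 85 mm) begins 54 mm behind the grasp point. The pads swing forward as they close: fully open they stand 13 mm farther back than shut.
Start: joints at [1.454, 0.507, -0.238, 1.5, 0.126, 1.149, -0.155], TCP at [137.462, -609.685, 239.275] pointing down, gripper open.
Joint ranges: [-3.08, 3.08], [-0.24, 2.05], [-1.43, 1.35], [0, 2.5], [-1.52, 4.66], [0.17, 1.96], [-2.89, 2.89]. Speed limits (rad/s): [2.39, 2.39, 3.14, 3.14, 3.14, 3.14, 3.14].

INTERFACE

Orientations are given as a unit quaternion [x, y, z, w].
In Python, from cell import * gives the robot as it stands.
- The arm moves only by the shell command python3 -m jog 'ROWS'. ROWS is JSON, one flat list of numbers, 5 for each row, row after row: the shift along the tool's x, y, z in units of 0.05 m (1.0 is 0.05 m), then the turn about the tool's z in units of 180 degrees (1.0 is 180 degrees), then the gripper's target within -1 to 1 (fully open at 1, half-way at 0, shut at -1). In form: [tx, ty, tz, yaw, jaw, tx, ty, tz, yaw, jaw, ...]. A call has 1 to 8 rows; each row shifts and turns the commanded pose from where the row before left it, along the tool's axes as they then stand; what a row does not reach is not made up. A row lasts 1/10 s, in which the tool goes at most 50 mm and 8.59 degrees, less where a joint would pass 70% of its speed; a pose out of reach is approached as far as the arm can. A call with a number of a shift or a turn outside -1 to 1 is refused whole. A call with a gripper value outside its range is refused whole. The fingers move at their own pace and stop on an object; the grip force is fixed at half the most. Time passes only in rows, so rows that do not move let the fingers close. It gives the time, the measured TCP pose, the force, the opening and the grip force at its end, in the units of the state.
- get_state(): the state, without advancing time (a new reading comes with each control period).
- get_image(name): name is "side" or "top" or "wrist"; returns a dict with "img" (480x640x3 uint8, red, green, blue), "range_z" (480x640 float32, mm along the optical axis (not along the pixel's ray), 0 where there is no reading), "intrinsics" (3x3 intrinsics, pixels), "R" (3x3) and "t" (3): a world point X has camera coordinates R X + t; the wrist camera has in their place "hand_eye" (4x4, takes a point from camera to tool coordinates, whose origin is the TCP and whose axes are the flange's). Camera axes: x right, y down, z forward; pixel columns grow to the right and rows downward; lengths in mm; the calibration is good to about 2 mm. A picture is of the moment at which its call begins: read the wrist's pose just before it.
- sign_off(): hands the job in; it is judged then, once.
The state is a dict: "clock": time; "joints": joint angles; "qvel": joint speeds; "joint_efforts": joint torques, N m; "position": TCP position; "tcp_rot": TCP orientation; "force": force on the tool from outside, world axes, zero at the start; "ft_torque": the same for the moment, N m; "opening": finger opening in mm; "grasp_force": force on a finger pad.
Only numpy, scipy, OpenCV 4.12 (cv2) and the standard library are available. Lean on these libraries where they do the work, as an engineer would, in place of code of your own. Each camera call takes 0.05 s, during which the arm holds its last target. There are 200 camera calls.

## Working session

There is one attempt and no reset: what is moved stays moved. The work goes in short steps, Python scripts to look and compute and a shell command to move; the robot and the scene stay as the last step left them, time stands still between calls to the robot, and variables do not carry over. Pictures are saved under pics/ and viewed, at most 10 in all, crops included, and the job is handed in when it is done.

```bash
mkdir -p pics; ls; python3 - <<'E'
from cell import *
import cv2,numpy as np,pickle
s=get_state();print({k:np.round(v,3) for k,v in s.items()})
for n in ("top","side"):
    d=get_image(n);pickle.dump(d,open(f"{n}0.pkl","wb"));cv2.imwrite(f"pics/{n}0.png",d["img"][:,:,::-1])
    print(n,d["intrinsics"],d["R"],d["t"],(d["range_z"]>0).mean())
E
```

```text
pics
{'clock': np.float64(0.0), 'joints': array([ 1.455,  0.508, -0.238,  1.501,  0.126,  1.149, -0.155]), 'qvel': array([ 0.   , -0.001,  0.   ,  0.   ,  0.   , -0.001,  0.001]), 'joint_efforts': array([-0.0000e+00, -6.2059e+01, -2.1860e+00, -2.4965e+01,  1.3000e-02,
        1.2000e-02, -0.0000e+00]), 'position': array([ 137.296, -609.217,  238.431]), 'tcp_rot': array([ 0.994,  0.111, -0.   , -0.001]), 'force': array([-0.15 , -1.02 , -0.927]), 'ft_torque': array([-0.042,  0.009,  0.014]), 'grasp_force': np.float64(0.0), 'opening': np.float64(85.531)}
top [[591.53413532   0.         303.97791985]
 [  0.         591.53413532 238.02281026]
 [  0.           0.           1.        ]] [[ 0.00815048 -0.99987671  0.01342171]
 [-0.98463449 -0.01036619 -0.17431998]
 [ 0.17443762 -0.01179469 -0.98459758]] [ -52.99511414  567.82432153 1475.83990634] 0.996123046875
side [[480.57737621   0.         317.38995796]
 [  0.         480.57737621 242.61319092]
 [  0.           0.           1.        ]] [[-0.79877573 -0.60147154  0.01375965]
 [-0.39223084  0.50328214 -0.76997536]
 [ 0.45619328 -0.62043459 -0.63792525]] [ 418.28420482  295.00376281 1280.08536729] 0.99109375
```

View pics/top0.png

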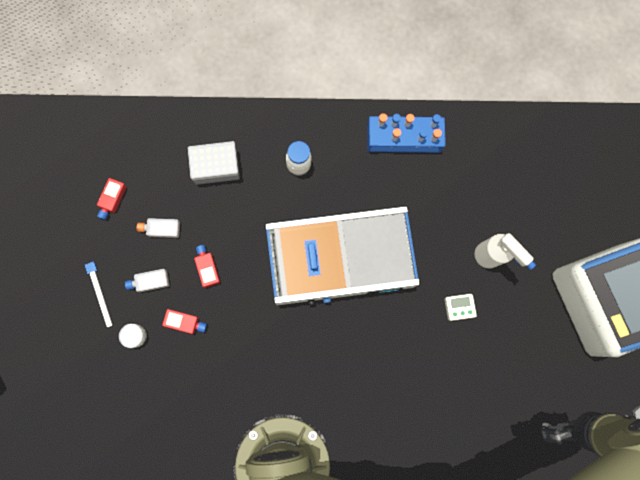

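View pics/side0.png

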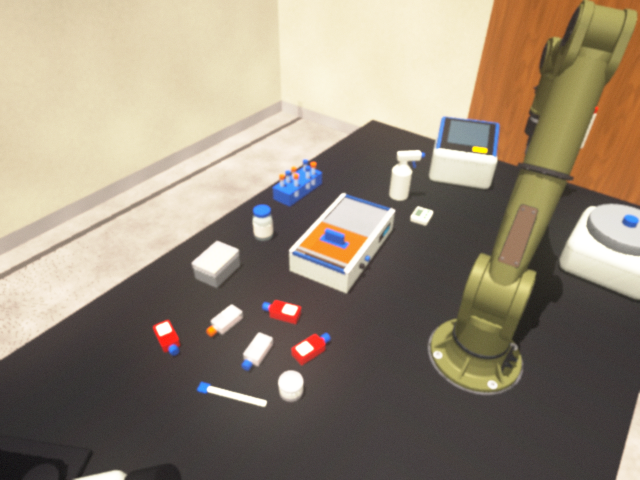

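The top view shows the chamber around (342,255), the blue grip at (313,258), the blue-capped flask at (150,281) with its cap at (129,285), and the orange one at (160,228). The side view agrees.

```bash
cat > h.py <<'E'
import numpy as np,cv2
def cloud(d,R=None,t=None):
    R=d["R"] if R is None else R; t=d["t"] if t is None else t
    K=d["intrinsics"];v,u=np.mgrid[:480,:640];z=d["range_z"]
    c=np.stack([(u-K[0,2])/K[0,0]*z,(v-K[1,2])/K[1,1]*z,z],-1)
    return (c-t)@R          # R^T (c-t)
def plane(d,uv,h,R=None,t=None):
    R=d["R"] if R is None else R; t=d["t"] if t is None else t
    K=d["intrinsics"];uv=np.atleast_2d(uv).astype(float)
    r=np.c_[(uv[:,0]-K[0,2])/K[0,0],(uv[:,1]-K[1,2])/K[1,1],np.ones(len(uv))]@R
    o=-R.T@t
    return o+r*((h-o[2])/r[:,2])[:,None]
def rect(p):
    (c,s,a)=cv2.minAreaRect(np.float32(p[:,:2]));return np.round(c,1),np.round(s,1),round(a,2)
def blobs(m,amin=15):
    n,l,s,c=cv2.connectedComponentsWithStats(m.astype(np.uint8));return [(l==i,s[i]) for i in range(1,n) if s[i][4]>=amin]
E
python3 - <<'E'
import pickle;from h import *
d=pickle.load(open("top0.pkl","rb"));P=cloud(d);h=cv2.cvtColor(d["img"],cv2.COLOR_RGB2HSV).astype(int)
Z=P[...,2]
print("bench z",np.median(Z[330:400,300:400]))
box=np.zeros(Z.shape,bool);box[195:315,255:430]=1
print("rim",rect(P[box&(abs(Z-84)<6)]), "n",(box&(abs(Z-84)<6)).sum())
am=(h[...,0]>8)&(h[...,0]<20)&(h[...,1]>120)&box
bl=(h[...,0]>100)&(h[...,0]<125)&(h[...,1]>120)
gt=box&(Z>112)
print("amber z",np.median(Z[am]),rect(plane(d,np.argwhere(am)[:,::-1],84)))
print("griptop",Z[gt].mean(),rect(P[gt]),gt.sum())
for m,s in blobs(bl):
    print("blue",s,P[m].mean(0).round(1))
wh=(h[...,1]<60)&(h[...,2]>120)
for m,s in blobs(wh,60):
    if s[0]<250 and s[1]>150: print("white",s,np.median(Z[m]),rect(plane(d,np.argwhere(m)[:,::-1],30)),P[m].mean(0).round(1))
E
```

```text
bench z -0.052313658098361346
rim (array([ 522.1, -140.9]), array([201.3, 360.8]), 7.82) n 6988
amber z 83.72513494395709 (array([ 522.1, -128. ]), array([165.2,  23. ]), 9.68)
griptop 569.9235515381597 (array([422. , -56.6]), array([ 26.4, 244.3]), 83.52) 249
blue [ 367  113   79   40 2294] [ 849.7 -315.8   52.5]
blue [287 141  23  22 385] [783.5 -30.9 104.5]
blue [ 97 210  12  10  69] [624.9 476.6  44.4]
blue [405 213  13  65 174] [ 550.8 -322.7   57.8]
blue [267 230   9  67 127] [498.6  35.   84.4]
blue [306 241  13  34 244] [510.8 -68.  104.9]
blue [582 243  58  26 333] [ 510.4 -775.1  175. ]
blue [196 245  11   9  62] [543.1 223.   20.4]
blue [527 261   9   9  42] [ 485.4 -580.5  182.4]
blue [ 85 262  12  13  87] [493.7 512.7   5. ]
blue [125 280   9  10  67] [446.1 404.3  22.9]
blue [323 298   8   5  35] [ 409.7 -106.6   44.9]
blue [197 322  10  11  74] [340.3 211.4  18.9]
blue [621 342  19  10  87] [ 299.  -817.4  146.7]
white [104 182  16  15 169] 30.02893788661753 (array([698.5, 460.8]), array([32.7, 37.3]), 67.49) [695.8 457.8  39.1]
white [144 218  35  19 595] 29.323706024350702 (array([597.3, 326. ]), array([47.9, 89.3]), 0.61) [596.1 323.8  32.3]
white [200 267  16  16 179] 30.53672770257142 (array([474.5, 200. ]), array([36.3, 32.6]), 18.65) [474.2 200.   30.4]
white [132 269  36  23 608] 29.403237043490414 (array([458.3, 349.1]), array([47. , 90.3]), 11.99) [458.  345.8  35. ]
white [ 90 271  22  56 371] 6.247172906971241 (array([409.4, 471.4]), array([150.3,  16. ]), 21.46) [410.  477.7  10. ]
white [166 312  17  16 189] 30.30043048959071 (array([357.9, 281.5]), array([36.6, 32.7]), 76.36) [357.7 279.8  38.3]
white [119 323  27  25 532] 42.80422248007051 (array([318.1, 385.4]), array([59.9, 66.2]), 0.46) [317.1 384.   38.3]
white [ 235  418   93   62 1443] 12.975794742596849 (array([57.2, 14.6]), array([129.4, 228.5]), 13.35) [64.3 19.3 17.5]
```

```bash
cat >> h.py <<'E'
def rows(target,yaw=None):
    """remaining shift (tool units 0.05 m) and turn (units 180 deg) so tool-y has world yaw `yaw` deg (mod 180)"""
    from cell import get_state
    from scipy.spatial.transform import Rotation as Ro
    s=get_state();R=Ro.from_quat(s["tcp_rot"]).as_matrix()
    y=np.degrees(np.arctan2(R[1,1],R[0,1]));tilt=np.degrees(np.arccos(-R[2,2]))
    print("pos",np.round(s["position"],1),"yaw_y",round(y,2),"tilt",round(tilt,2),"q7",s["joints"][6].round(2),"t",s["clock"],"F",np.round(s["force"],1))
    print("shift units",np.round(R.T@(np.array(target)-s["position"])/50,3), "turn",None if yaw is None else round(-(((yaw-y+90)%180)-90)/180,4))
E
python3 - <<'E'
import cell;print([n for n in dir(cell) if not n.startswith('_')], getattr(cell,'tip_extent',None))
import pickle;from h import *
d=pickle.load(open("top0.pkl","rb"));P=cloud(d);Z=P[...,2]
box=np.zeros(Z.shape,bool);box[235:280,300:325]=1
g=box&(Z>115)&(Z<128);print("grip",Z[g].mean(),rect(P[g]),P[g].mean(0),g.sum())
C=np.array([522.1,-140.9]);a=np.radians(7.82);A=np.array([[np.cos(a),np.sin(a)],[-np.sin(a),np.cos(a)]])
print("grip in chamber",A@(np.array(rect(P[g])[0])-C),"plate",C+A.T@[0,95])
for n,(y0,y1,x0,x1) in dict(blue=(262,300,120,175),orange=(212,245,132,185)).items():
    b=np.zeros(Z.shape,bool);b[y0:y1,x0:x1]=1
    m=b&(Z>27)&(Z<34);print(n,rect(P[m]),m.sum())
E
```

```text
['Unreachable', 'get_image', 'get_state', 'sign_off', 'tip_extent'] 8.0
grip 121.4572585306588 (array([511.3, -66.5]), array([64.4, 15.9]), 7.54) [510.90665102 -66.57822034 121.45725853] 164
grip in chamber [-0.5765962  75.17757336] plate [509.17416696 -46.78346139]
blue (array([455.1, 360.4]), array([ 43.6, 105.7]), 12.44) 394
orange (array([596.6, 337.2]), array([105. ,  43.2]), 87.74) 361
```

```bash
python3 -c "
from h import *
rows([511.3,-66.5,180],97.7)"
```

```text
pos [ 137.3 -609.3  238.5] yaw_y -77.29 tilt 0.09 q7 -0.15 t 0.1 F [ 0.4  0.4 -0.2]
shift units [ 9.684 -8.943  1.185] turn 0.0278
```

```bash
python3 -m jog '[0.3,-0.3,0,0.0278,1, 0.6,-0.6,0,0,1, 0.7,-0.7,0,0,1, 0.7,-0.7,0,0,1, 0.7,-0.7,0,0,1, 0.7,-0.7,0,0,1, 0.6,-0.6,0,0,1, 0,0,0,0,1]'; python3 -c "
from h import *
rows([511.3,-66.5,180],97.7)"
```

```text
clock: 0.9
position: [324.3, -361.3, 239.5]
tcp_rot: [0.997, 0.072, 0.001, -0.001]
force: [-0.2, -0.3, 0.8]
opening: 85.5
grasp_force: 0.0
pos [ 324.3 -361.3  239.5] yaw_y -81.76 tilt 0.16 q7 -0.75 t 0.9 F [-0.2 -0.3  0.8]
shift units [ 4.544 -5.296  1.21 ] turn 0.003
```

```bash
python3 -m jog '[0.6,-0.7,0.1,0.003,1, 0.7,-0.8,0.2,0,1, 0.7,-0.8,0.2,0,1, 0.7,-0.8,0.2,0,1, 0.7,-0.8,0.2,0,1, 0.7,-0.8,0.2,0,1, 0.44,-0.6,0.1,0,1, 0,0,0,0,1]'; python3 -c "
from h import *
rows([511.3,-66.5,100],97.7)"
```

```text
clock: 1.7
position: [502.8, -86.1, 182.3]
tcp_rot: [0.998, 0.067, 0.0, -0.002]
force: [-0.2, -0.0, 0.0]
opening: 85.3
grasp_force: 0.0
pos [502.8 -86.1 182.3] yaw_y -82.36 tilt 0.2 q7 -1.52 t 1.7 F [-0.2 -0.   0. ]
shift units [ 0.219 -0.361  1.647] turn -0.0004
```

```bash
python3 -m jog '[0.22,-0.36,0,0,1, 0,0,0.4,0,1, 0,0,0.4,0,1, 0,0,0.4,0,1, 0,0,0.3,0,1, 0,0,0.1,0,1, 0,0,0,0,1]'; python3 -c "
from h import *
rows([511.3,-66.5,100],97.7)"
```

```text
clock: 2.4
position: [508.9, -73.4, 102.5]
tcp_rot: [0.998, 0.062, -0.001, -0.0]
force: [-0.7, 0.1, 0.9]
opening: 85.2
grasp_force: 0.0
pos [508.9 -73.4 102.5] yaw_y -82.88 tilt 0.1 q7 -1.62 t 2.4 F [-0.7  0.1  0.9]
shift units [ 0.066 -0.131  0.05 ] turn -0.0032
```

```bash
python3 -m jog '[0.06,-0.13,0.05,-0.003,0.3, 0,0,0,0,-0.3, 0,0,0,0,-1, 0,0,0,0,-1, 0,0,0,0,-1, 0,0,0,0,-1]'; python3 -c "
from h import *
rows([511.3,-66.5,100],97.7)"
```

```text
clock: 3.0
position: [511.8, -66.2, 101.1]
tcp_rot: [0.998, 0.067, 0.0, 0.0]
force: [-1.3, -0.5, 5.0]
opening: 15.3
grasp_force: 58.5
pos [511.8 -66.2 101.1] yaw_y -82.3 tilt 0.05 q7 -1.63 t 3.0 F [-1.3 -0.5  5. ]
shift units [-0.011  0.005  0.022] turn 0.0
```

```bash
python3 -m jog '[0,0.15,0,0,-1, 0,0.4,0,0,-1, 0,0.4,0,0,-1, 0,0.4,0,0,-1, 0,0.4,0,0,-1, 0,0.4,0,0,-1, 0,0.3,0,0,-1, 0,0,0,0,-1]'; python3 -c "
from h import *
rows([511.3,-66.5,100],97.7)"
```

```text
clock: 3.8
position: [529.0, -190.2, 101.1]
tcp_rot: [0.998, 0.066, 0.001, 0.001]
force: [1.0, -2.6, 5.1]
opening: 15.0
grasp_force: 59.4
pos [ 529.  -190.2  101.1] yaw_y -82.45 tilt 0.17 q7 -1.41 t 3.8 F [ 1.  -2.6  5.1]
shift units [-0.026 -2.499  0.017] turn -0.0008
```

```bash
python3 -m jog '[0,0.1,0,0,-1, 0,0.1,0,0,-1, 0,0,0,0,-1]'; python3 -m jog '[0,0.06,0,0,-1, 0,0,0,0,-1]';  python3 -m jog '[0,0.06,0,0,-1, 0,0,0,0,-1]'
```

```text
clock: 4.1
position: [530.1, -197.8, 101.1]
tcp_rot: [0.998, 0.067, 0.001, 0.0]
force: [0.3, -1.3, 4.2]
opening: 15.3
grasp_force: 59.3
clock: 4.3
position: [530.4, -200.2, 101.1]
tcp_rot: [0.998, 0.067, 0.001, 0.0]
force: [0.3, 0.5, 5.4]
opening: 15.1
grasp_force: 59.4
clock: 4.5
position: [530.8, -203.1, 101.1]
tcp_rot: [0.998, 0.067, 0.001, 0.0]
force: [0.5, -0.6, 5.6]
opening: 15.0
grasp_force: 59.4
```

```bash
python3 -m jog '[0,0.06,0,0,-1, 0,0,0,0,-1]'; python3 -m jog '[0,0.06,0,0,-1, 0,0,0,0,-1]';  python3 -m jog '[0,0.06,0,0,-1, 0,0,0,0,-1]'
```

```text
clock: 4.7
position: [531.2, -206.0, 101.1]
tcp_rot: [0.998, 0.067, 0.001, 0.0]
force: [0.1, 0.5, 5.8]
opening: 15.0
grasp_force: 59.4
clock: 4.9
position: [531.6, -208.9, 101.1]
tcp_rot: [0.998, 0.067, 0.001, -0.0]
force: [0.4, -1.2, 5.0]
opening: 15.0
grasp_force: 59.4
clock: 5.1
position: [531.7, -209.9, 101.1]
tcp_rot: [0.998, 0.068, 0.0, -0.001]
force: [-1.0, 6.7, 8.3]
opening: 15.1
grasp_force: 59.9
```

```bash
python3 -m jog '[0,0.06,0,0,-1, 0,0,0,0,-1]';  python3 -m jog '[0,-0.04,0,0,1, 0,0,0,0,1, 0,0,0,0,1, 0,0,-0.4,0,1, 0,0,-0.8,0,1, 0,0,-0.8,0,1]'; python3 -c "
from h import *
rows([457.9,347.7,120],12.44)"
```

```text
clock: 5.3
position: [531.7, -210.0, 101.1]
tcp_rot: [0.998, 0.069, -0.0, -0.003]
force: [-3.4, 13.9, 10.8]
opening: 14.6
grasp_force: 60.3
clock: 5.9
position: [530.9, -213.4, 201.0]
tcp_rot: [0.998, 0.067, -0.001, -0.0]
force: [1.2, -2.1, 0.4]
opening: 85.4
grasp_force: 0.0
pos [ 530.9 -213.4  201. ] yaw_y -82.34 tilt 0.12 q7 -1.3 t 5.9 F [ 1.2 -2.1  0.4]
shift units [  0.053 -11.316   1.631] turn 0.4735
```

```bash
python3 -m jog '[0,-0.5,0,0,1, 0,-0.8,0,0,1, 0,-0.9,0,0,1, 0,-0.9,0,0,1, 0,-0.9,0,0,1, 0,-0.9,0,0,1, 0,-0.9,0,0,1, 0,-0.8,0,0,1]'; python3 -m jog '[0,-0.8,0,0,1, 0,-0.9,0,0,1, 0,-0.9,0,0,1, 0,-0.8,0,0,1, 0,-0.7,0,-0.03,1, 0,-0.2,0.1,-0.045,1, 0,0,0.2,-0.045,1, 0,0,0.3,-0.045,1]'; python3 -m jog '[0,0,0.3,-0.045,1, 0,0,0.2,-0.045,1, 0,0,0.1,-0.045,1, 0,0,0,-0.045,1, 0,0,0,-0.045,1, 0,0,0,-0.045,1, 0,0,0,-0.045,1, 0,0,0,-0.045,1]'; python3 -c "
from h import *
rows([457.9,347.7,120],12.44)"
```

```text
clock: 6.7
position: [487.0, 115.7, 200.7]
tcp_rot: [0.998, 0.067, 0.0, -0.0]
force: [1.2, -0.1, 0.3]
opening: 85.5
grasp_force: 0.0
clock: 7.5
position: [458.0, 327.6, 170.6]
tcp_rot: [0.946, 0.324, 0.001, -0.0]
force: [-0.0, -0.9, 0.5]
opening: 85.4
grasp_force: 0.0
clock: 8.3
position: [458.1, 326.3, 140.3]
tcp_rot: [0.626, 0.78, -0.0, 0.0]
force: [0.2, -0.3, 0.1]
opening: 85.6
grasp_force: 0.0
pos [458.1 326.3 140.3] yaw_y 12.47 tilt 0.02 q7 -1.03 t 8.3 F [ 0.2 -0.3  0.1]
shift units [0.419 0.088 0.406] turn 0.0001
```

```bash
python3 -m jog '[0.42,0.09,0.3,0,1, 0,0,0.1,0,1, 0,0,0,0,1]'; python3 - <<'E'
from h import *
from cell import *
from scipy.spatial.transform import Rotation as Ro
s=get_state();d=get_image("wrist")
T=np.eye(4);T[:3,:3]=Ro.from_quat(s["tcp_rot"]).as_matrix();T[:3,3]=s["position"]
M=np.linalg.inv(T@d["hand_eye"]);P=cloud(d,M[:3,:3],M[:3,3]);Z=P[...,2]
cv2.imwrite("pics/w1.png",d["img"][:,:,::-1])
m=(Z>26)&(Z<34)&(np.hypot(P[...,0]-458,P[...,1]-350)<90)
for b,st in blobs(m,300): print(st,rect(P[b]))
rows([457.9,347.7,12],12.44)
d=get_image("top");cv2.imwrite("pics/t1.png",d["img"][150:350,50:450,::-1].repeat(2,0).repeat(2,1))
E
```

```text
clock: 8.6
position: [457.3, 347.7, 119.5]
tcp_rot: [0.628, 0.778, -0.001, -0.0]
force: [0.5, 0.5, -0.4]
opening: 85.3
grasp_force: 0.0
[311 141  24  32 547] (array([446.3, 401.7]), array([13.1, 17.6]), 12.39)
[ 286  186   74  123 8568] (array([458.2, 345.8]), array([43.9, 80.2]), 11.95)
pos [457.5 347.6 120.1] yaw_y 12.17 tilt 0.08 q7 -1.08 t 8.65 F [0.2 0.1 0.5]
shift units [0.003 0.01  2.162] turn -0.0015
```

View pics/w1.png

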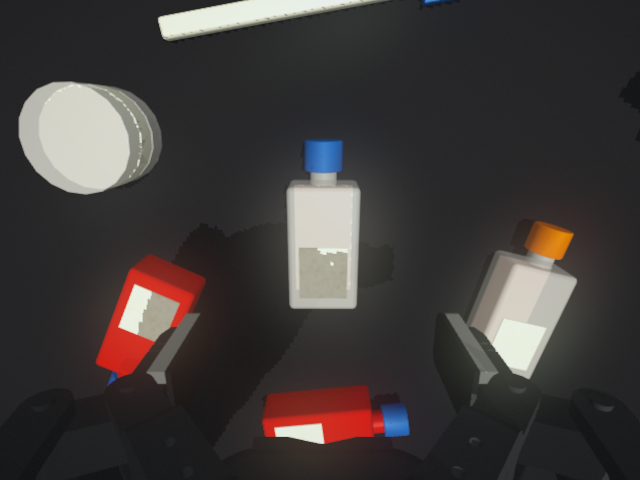

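View pics/t1.png

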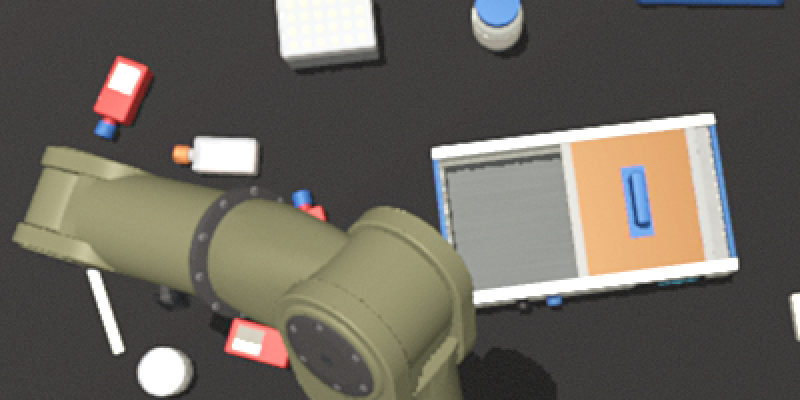

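The wrist view shows the blue-capped flask centred at (323,245) between the open fingers, nothing in the way. The top view shows the window fully open with the mouth clear.

```bash
python3 -m jog '[-0.02,0.01,0.4,0,1, 0,0,0.5,0,1, 0,0,0.5,0,1, 0,0,0.4,0,1, 0,0,0.2,0,1, 0,0,0.1,0,1, 0,0,0.04,0,1, 0,0,0,0,1]'; python3 -m jog '[0,0,0,0,0.5, 0,0,0,0,0.2, 0,0,0,0,0, 0,0,0,0,-0.3, 0,0,0,0,-1, 0,0,0,0,-1, 0,0,0,0,-1]'
```

```text
clock: 9.5
position: [458.6, 347.8, 14.2]
tcp_rot: [0.628, 0.778, 0.0, 0.0]
force: [0.5, 0.4, -1.1]
opening: 85.5
grasp_force: 0.0
clock: 10.2
position: [458.5, 347.8, 14.3]
tcp_rot: [0.628, 0.778, 0.0, 0.0]
force: [-0.4, -0.6, 5.7]
opening: 42.6
grasp_force: 61.8
```

```bash
python3 -m jog '[0,0,-0.1,0,-1, 0,0,-0.3,0,-1, 0,0,-0.5,0,-1, 0,0,-0.6,0,-1, 0,0,-0.6,0,-1, 0,0,-0.5,0,-1, 0,0,-0.3,0,-1, 0,0,0,0,-1]'; python3 -c "
from h import *
rows([509.7,-50,155],7.75)"
```

```text
clock: 11.0
position: [458.8, 348.3, 161.0]
tcp_rot: [0.628, 0.778, 0.002, 0.0]
force: [-0.0, -0.3, -0.7]
opening: 42.8
grasp_force: 61.0
pos [458.8 348.3 161. ] yaw_y 12.19 tilt 0.22 q7 -1.03 t 11.0 F [-0.  -0.3 -0.7]
shift units [-8.002 -0.687  0.104] turn 0.0247
```

```bash
python3 -m jog '[0,0,0,0.0247,-1, -0.2,-0.02,0,0,-1, -0.4,-0.03,0,0,-1, -0.6,-0.05,0,0,-1, -0.6,-0.05,0,0,-1, -0.6,-0.05,0,0,-1, -0.6,-0.05,0,0,-1, -0.6,-0.05,0,0,-1]'; python3 -m jog '[-0.6,0,0,0,-1, -0.6,0,0,0,-1, -0.6,0,0,0,-1, -0.6,0,0,0,-1, -0.6,0,0,0,-1, -0.6,0,0,0,-1, -0.3,0,0,0,-1, 0,0,0,0,-1]';python3 -c "
from h import *
rows([509.7,-50,155],7.75)"
```

```text
clock: 11.8
position: [466.9, 164.8, 157.6]
tcp_rot: [0.657, 0.754, -0.001, -0.0]
force: [-0.3, 0.2, -0.5]
opening: 43.0
grasp_force: 61.0
clock: 12.6
position: [493.4, -28.6, 157.6]
tcp_rot: [0.659, 0.752, -0.001, -0.001]
force: [0.1, 0.2, -0.1]
opening: 42.8
grasp_force: 61.0
pos [493.4 -28.6 157.6] yaw_y 7.58 tilt 0.11 q7 -0.45 t 12.6 F [ 0.1  0.2 -0.1]
shift units [-0.467  0.267  0.052] turn -0.0009
```

```bash
python3 -m jog '[-0.2,0.1,0,0,-1, -0.27,0.17,0,0,-1, 0,0,0,0,-1, 0,0,0,0,-1]';python3 -c "
from h import *
from cell import *
rows([509.7,-50,34.3],7.75)
d=get_image('side');cv2.imwrite('pics/s2.png',cv2.resize(d['img'][120:320,220:460,::-1],None,fx=3,fy=3))"
```

```text
clock: 13.0
position: [510.8, -47.1, 158.4]
tcp_rot: [0.657, 0.753, 0.0, -0.0]
force: [0.1, 0.0, -1.1]
opening: 42.8
grasp_force: 61.0
pos [510.8 -47.1 158.4] yaw_y 7.78 tilt 0.04 q7 -0.41 t 13.0 F [ 0.1  0.  -1.1]
shift units [-0.057 -0.03   2.483] turn 0.0002
```

View pics/s2.png

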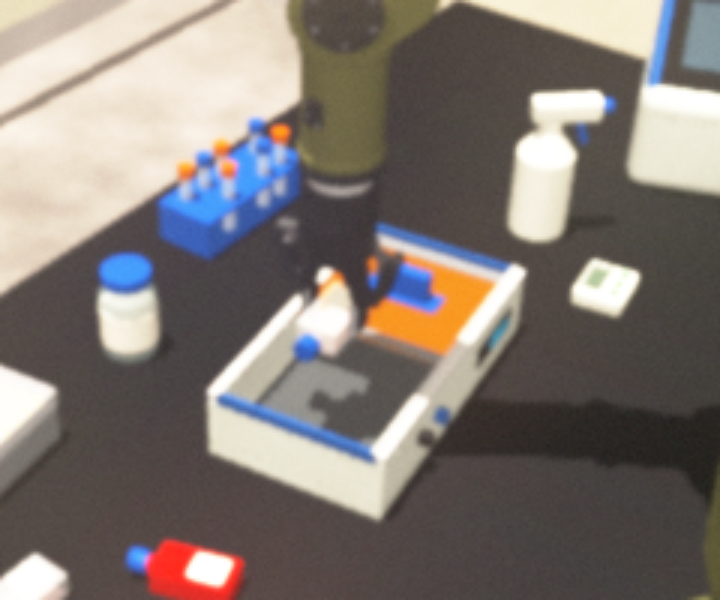

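The flask (cap at (307,347)) is held level above the open mouth. I'll lower it now.

```bash
python3 -m jog '[-0.05,-0.03,0.2,0,-1, 0,0,0.4,0,-1, 0,0,0.4,0,-1, 0,0,0.4,0,-1, 0,0,0.4,0,-1, 0,0,0.3,0,-1, 0,0,0.2,0,-1, 0,0,0,0,-1]';python3 -c "
from h import *
rows([509.7,-50,34.3],7.75)"
```

```text
clock: 13.85
position: [508.6, -50.1, 42.4]
tcp_rot: [0.657, 0.754, -0.001, -0.001]
force: [0.8, 1.0, -0.1]
opening: 43.1
grasp_force: 61.0
pos [508.6 -50.1  42.4] yaw_y 7.79 tilt 0.12 q7 -0.58 t 13.85 F [ 0.8  1.  -0.1]
shift units [-0.002  0.022  0.163] turn 0.0002
```

```bash
python3 -m jog '[0,0.02,0.05,0,-1, 0,0,0.05,0,-1, 0,0,0.02,0,-1, 0,0,0,0,-1]';python3 -m jog '[0,0,0.02,0,-1, 0,0,0.02,0,-1, 0,0,0,0,-1]'
```

```text
clock: 14.25
position: [510.5, -50.2, 37.8]
tcp_rot: [0.658, 0.753, 0.0, 0.0]
force: [0.7, -0.3, -0.1]
opening: 42.6
grasp_force: 61.0
clock: 14.55
position: [510.3, -50.1, 35.5]
tcp_rot: [0.658, 0.753, -0.0, -0.0]
force: [-0.8, -0.7, -1.0]
opening: 42.8
grasp_force: 61.0
```

```bash
python3 -m jog '[0,0,0.02,0,-1, 0,0,0,0,-1]';python3 -m jog '[0,0,0.015,0,-1, 0,0,0,0,-1]'
```

```text
clock: 14.75
position: [510.3, -50.1, 34.5]
tcp_rot: [0.658, 0.753, -0.0, -0.0]
force: [-0.8, -0.0, -0.4]
opening: 42.9
grasp_force: 61.0
clock: 14.95
position: [510.4, -50.1, 34.2]
tcp_rot: [0.658, 0.753, -0.0, 0.0]
force: [-2.5, -0.8, 5.5]
opening: 43.1
grasp_force: 61.6
```

Contact (5.5 N up). Release and rise.

```bash
python3 -m jog '[0,0,0,0,0.2, 0,0,0,0,0.4, 0,0,0,0,0.6, 0,0,0,0,0.6, 0,0,0,0,0.6]';python3 -m jog '[0,0,-0.1,0,0.6, 0,0,-0.4,0,0.6, 0,0,-0.6,0,0.6, 0,0,-0.7,0,0.6, 0,0,-0.7,0,0.6, 0,0,-0.6,0,1, 0,0,-0.3,0,1, 0,0,0,0,1]'; python3 - <<'E'
from h import *
from cell import *
from scipy.spatial.transform import Rotation as Ro
s=get_state();d=get_image("wrist")
T=np.eye(4);T[:3,:3]=Ro.from_quat(s["tcp_rot"]).as_matrix();T[:3,3]=s["position"]
M=np.linalg.inv(T@d["hand_eye"]);P=cloud(d,M[:3,:3],M[:3,3]);Z=P[...,2]
cv2.imwrite("pics/w2.png",d["img"][:,:,::-1])
m=(Z>45)&(Z<56)&(np.hypot(P[...,0]-510,P[...,1]+50)<75)
for b,st in blobs(m,300): print(st,rect(P[b]),Z[b].mean(),np.percentile(Z[b],[5,95]))
rows([531.7,-210,101],97.7)
E
```

```text
clock: 15.45
position: [510.3, -50.1, 33.8]
tcp_rot: [0.658, 0.753, 0.0, -0.0]
force: [-1.1, 0.2, -0.6]
opening: 68.4
grasp_force: 0.0
clock: 16.25
position: [511.4, -49.7, 206.2]
tcp_rot: [0.658, 0.753, 0.001, 0.002]
force: [0.1, 0.8, 0.5]
opening: 85.2
grasp_force: 0.0
[309 135  22  25 444] (array([503.2,   4.7]), array([15.5, 17.4]), 7.13) 46.720698865107856 [45.30132262 48.14367972]
[ 290  170   59   99 5489] (array([510.6, -51.3]), array([44.1, 79.3]), 7.86) 49.075979633015045 [47.57584485 50.42032826]
pos [510.7 -50.1 204.6] yaw_y 7.74 tilt 0.11 q7 -0.35 t 16.3 F [-0.3 -0.4 -0.4]
shift units [-3.223 -0.017  2.076] turn -0.4998
```

View pics/w2.png

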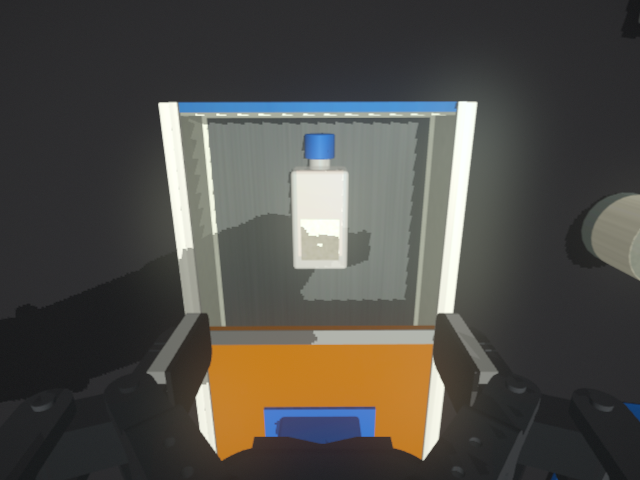

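The flask lies flat at chamber y≈90 mm, cap at (319,147), nothing protruding. Next I'll turn back to the grip.

```bash
python3 -m jog '[-0.2,0,0,0,1, -0.6,0,0,0,1, -0.8,0,0,0,1, -0.8,0,0,0,1, -0.6,0,0,0,1, -0.2,0,0,0.0455,1, 0,0,0,0.0455,1, 0,0,0,0.0455,1]'; python3 -m jog '[0,0,0,0.0455,1, 0,0,0,0.0455,1, 0,0,0,0.0455,1, 0,0,0,0.0455,1, 0,0,0,0.0455,1, 0,0,0,0.0455,1, 0,0,0,0.0455,1, 0,0,0,0.0455,1]'; python3 -m jog '[0,0,0.2,0,1, 0,0,0.3,0,1, 0,0,0,0,1]';python3 -c "
from h import *
rows([531.7,-210,101],97.7)"
```

```text
clock: 17.1
position: [531.0, -210.2, 201.9]
tcp_rot: [0.805, 0.593, -0.001, -0.001]
force: [-0.3, 0.3, -0.0]
opening: 85.8
grasp_force: 0.0
clock: 17.9
position: [531.0, -209.4, 202.1]
tcp_rot: [0.998, 0.064, -0.001, -0.0]
force: [-0.3, 0.4, -0.2]
opening: 85.3
grasp_force: 0.0
clock: 18.2
position: [530.1, -208.8, 175.6]
tcp_rot: [0.998, 0.069, -0.003, -0.001]
force: [-0.2, -0.2, -0.2]
opening: 85.3
grasp_force: 0.0
pos [ 530.1 -208.8  175.6] yaw_y -82.11 tilt 0.31 q7 -1.41 t 18.2 F [-0.2 -0.2 -0.2]
shift units [0.037 0.031 1.492] turn 0.001
```

```bash
python3 -m jog '[0.03,0.03,0.3,0,1, 0,0,0.4,0,1, 0,0,0.4,0,1, 0,0,0.25,0,1, 0,0,0.1,0,1, 0,0,0,0,1]';python3 -c "
from h import *
rows([531.7,-210,101],97.7)"; python3 -m jog '[0,0,0,0,0.3, 0,0,0,0,-0.3, 0,0,0,0,-1, 0,0,0,0,-1, 0,0,0,0,-1, 0,0,0,0,-1]'
```

```text
clock: 18.8
position: [533.4, -209.9, 105.8]
tcp_rot: [0.998, 0.067, -0.001, -0.0]
force: [0.6, 0.0, 0.2]
opening: 85.3
grasp_force: 0.0
pos [ 533.4 -209.9  105.8] yaw_y -82.28 tilt 0.07 q7 -1.47 t 18.8 F [0.6 0.  0.2]
shift units [-0.033 -0.003  0.096] turn 0.0001
clock: 19.4
position: [533.7, -209.5, 106.9]
tcp_rot: [0.998, 0.067, 0.0, -0.0]
force: [-1.9, 2.1, 5.8]
opening: 14.8
grasp_force: 59.6
```

```bash
python3 -m jog '[0,-0.15,0,0,-1, 0,-0.4,0,0,-1, 0,-0.4,0,0,-1, 0,-0.4,0,0,-1, 0,-0.4,0,0,-1, 0,-0.4,0,0,-1, 0,-0.4,0,0,-1, 0,-0.2,0,0,-1]'; python3 -m jog '[0,-0.1,0,0,-1, 0,0,0,0,-1]';python3 -c "
from h import *
rows([510.4,-56.4,107],97.7)"
```

```text
clock: 20.2
position: [514.7, -72.5, 106.8]
tcp_rot: [0.998, 0.068, -0.0, 0.0]
force: [-2.6, -3.4, 8.4]
opening: 14.7
grasp_force: 60.0
clock: 20.4
position: [514.0, -67.6, 106.8]
tcp_rot: [0.998, 0.068, -0.0, 0.0]
force: [-4.4, 1.4, 8.9]
opening: 15.1
grasp_force: 60.1
pos [514.  -67.6 106.8] yaw_y -82.25 tilt 0.03 q7 -1.72 t 20.4 F [-4.4  1.4  8.9]
shift units [-0.042 -0.232 -0.004] turn 0.0003
```

```bash
python3 -m jog '[-0.02,-0.1,0,0,-1, 0,-0.05,0,0,-1, 0,0,0,0,-1]'; python3 -m jog '[0,-0.05,0,0,-1, 0,0,0,0,-1]'; python3 -m jog '[0,-0.05,0,0,-1, 0,0,0,0,-1]'; python3 -m jog '[0,-0.05,0,0,-1, 0,0,0,0,-1]'
```

```text
clock: 20.7
position: [513.1, -61.0, 106.8]
tcp_rot: [0.998, 0.067, 0.001, 0.0]
force: [-0.4, -0.3, 5.5]
opening: 15.1
grasp_force: 59.9
clock: 20.9
position: [512.8, -58.8, 106.8]
tcp_rot: [0.998, 0.067, 0.001, 0.0]
force: [-0.4, -1.0, 6.2]
opening: 15.0
grasp_force: 59.9
clock: 21.1
position: [512.4, -56.3, 106.8]
tcp_rot: [0.998, 0.067, 0.001, 0.0]
force: [-0.5, -0.6, 6.4]
opening: 15.0
grasp_force: 59.9
clock: 21.3
position: [512.4, -56.0, 106.8]
tcp_rot: [0.998, 0.066, 0.001, 0.001]
force: [1.0, -6.3, 5.6]
opening: 14.9
grasp_force: 59.9
```

Stop reached. I'll press once more, release and rise.

```bash
python3 -m jog '[0,-0.06,0,0,-1, 0,0,0,0,-1]'; python3 -m jog '[0,0.04,0,0,1, 0,0,0,0,1, 0,0,0,0,1, 0,0,0,0,1]'; python3 -m jog '[0,0,-0.3,0,1, 0,0,-0.7,0,1, 0,0,-0.8,0,1, 0,0,-0.6,0,1, 0,0.8,0,0,1, 0,0.9,0,0,1, 0,0.9,0,0,1, 0,0.9,0,0,1]';  python3 -m jog '[0,0.9,0,0,1, 0,0.8,0,0,1, 0,0.4,0,0,1, 0,0,0,0,1]'; python3 - <<'E'
from h import *
from cell import *
d=get_image("top");P=cloud(d);Z=P[...,2]
b=np.zeros(Z.shape,bool);b[225:290,285:330]=1
g=b&(Z>115)&(Z<128);print("grip",rect(P[g]))
C=np.array([522.1,-140.9]);a=np.radians(7.8);A=np.array([[np.cos(a),np.sin(a)],[-np.sin(a),np.cos(a)]]);print(A@(np.array(rect(P[g])[0])-C))
cv2.imwrite("pics/t3.png",cv2.resize(d["img"][90:370,60:460,::-1],None,fx=2,fy=2))
E
```

```text
clock: 21.5
position: [512.4, -55.9, 106.8]
tcp_rot: [0.998, 0.065, 0.001, 0.003]
force: [2.0, -14.3, 6.0]
opening: 14.7
grasp_force: 60.0
clock: 21.9
position: [511.3, -52.3, 106.1]
tcp_rot: [0.998, 0.067, -0.0, -0.0]
force: [-0.3, 0.4, -0.1]
opening: 72.3
grasp_force: 0.0
clock: 22.7
position: [534.9, -227.6, 226.5]
tcp_rot: [0.998, 0.067, 0.0, -0.0]
force: [0.5, 0.0, 0.4]
opening: 85.6
grasp_force: 0.0
clock: 23.1
position: [548.0, -334.3, 225.1]
tcp_rot: [0.998, 0.064, -0.001, 0.0]
force: [-0.9, 0.3, 0.2]
opening: 85.0
grasp_force: 0.0
grip (array([509.7, -54.4]), array([64.9, 16.2]), 7.43)
[-0.54587621 87.3825613 ]
```

View pics/t3.png

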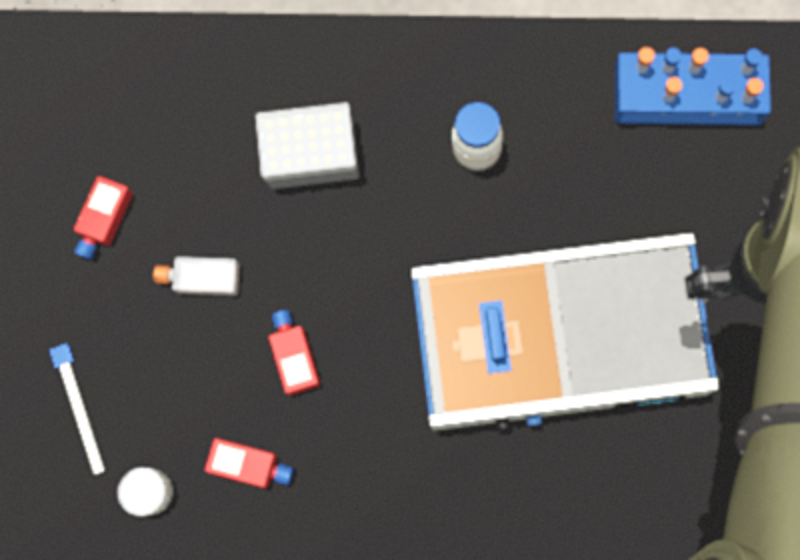

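The window is shut at its stop: the grip is at (495,335), and it moved about 155 mm between the stops. The flask shows through the pane, the rest of the bench is as it was, and the arm is clear.

```bash
python3 -c "
from cell import *
print(sign_off())"
```

```text
the job is handed in; nothing more can be done
None
```

The blue-capped flask lies flat on the plate inside the chamber, the window is shut against its stop, nothing else was moved, and I handed the job in at about 23 s of the allowed 67 s.

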